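Third hand at the rack dock: clear the fence and press the rack home

TASK

A loose orange-capped tube lies between the green tube rack and the dock's blue spring fence: pick it up and lay it in the open blue tray without dropping it. Then, with closed fingers, push the rack square and flat against the fence and press with a steady 10 N or so, the pointer well inside the green part of the scale and the fence never at its end stop, so that a colleague can tighten the clamps. Hold that at least two seconds and finish while still pressing; leave the timer and the marker pen alone.

Things in the scene. Friction and masses are not known exactly. Their poses are not given: they have to be found in the camera images.
- dock: Fixed dark steel deck, flat, top at z = 12 mm, 220 mm wide (its y), from x = -130 to +165 mm; origin at bench level. Its +x is the pressing direction (roughly away from the robot). Two clamp screws with black knobs, 20 mm wide, 54 mm tall, at x = 35, y = +-96 mm, clear of the rack's path. Behind the fence an aluminium housing, x = 143 to 165 mm, 52 mm tall.
- fence (a joint): Push-back of the blue spring fence along the dock's +x, m: 0 at rest, 0.040 at the end stop. Spring 500 N/m, no preload (0.020 m = 10 N). Bar 150 mm long (y, centred), 14 mm thick, 14 to 48 mm above the bench, face at rest at x = 85 mm of the dock. The black pointer at its +y end runs over a scale, green from 0.010 to 0.030 m (5 to 15 N), red beyond.
- rack_mid (a point): Centre of the loose green tube rack with fixed capped tubes, 84 mm (its x) by 117 mm (its y), block 36 mm high, 48 mm with caps, about 0.25 kg, sliding easily (friction about 0.2); point 18 mm above its underside. Stands on the deck 98 to 118 mm short of the fence, up to 0.12 rad askew. Push its -x face (42 mm from the centre, robot side); its +x face meets the fence. Axes parallel to the dock's when square.
- tube_mid (a point): Middle of the loose white conical tube with orange cap lying on the deck between rack and fence, 112 mm long along its y (cap at -y), barrel 16 mm thick where gripped, cap 21 mm, 0.03 kg; point 11 mm above its underside. Within 0.25 rad of parallel to the fence; the gap there is about 105 mm, the tube near its middle: do not open the fingers fully over it.
- tray: Open blue tray, fixed on the bench, 134 mm (its x) by 172 mm (its y), 30 mm high, walls 3 mm, floor 3 mm. Origin at the centre of its underside. A tall pink waste bin (about 0.4 m) stands fixed close behind the tray, to the right of the dock, from about x = 0.57 m on, y = -0.02 to -0.38 m: swing round in front of it.
- timer: Light grey bench timer, 62 x 62 x 19 mm, loose bystander to the robot's right; origin at the centre of its underside.
- marker: White marker pen with a dark blue cap, 131 mm long (its y), 15 mm thick, lying loose to the left of the dock; bystander; origin under its middle.

How it is judged:
By the outcome, as a careful person would: the job done as asked, in the order asked, and still so for the second after the job is handed in, while the arm keeps its last pose, push and grip.
It also fails if it takes over 59 s, if anything falls off the work surface, if the arm or the gripper's body presses on something with over 40 N, if the wrist force passes 120 N, or if a joint passes its speed limit or range.

ROBOT

A 6-joint arm with a two-finger parallel gripper is mounted at the origin on a cart in front of the work surface, level with it; the furniture and walls round the work are solid. World frame = base frame: x ahead of the robot, y to its left, z up, the work surface at z = 0. Lengths are in m, angles in rad, forces in N, time in s.
With the tool pointing down it reaches from about 0.35 to 0.8 m from the base axis. Payload 7.3 kg.
Tool frame: the origin (TCP) lies on the centre line of the jaws, within the pads' length; the fingertips stand r.tip_extent ahead of it and the grasp point (between the pads) lies 6 mm ahead of it (r.tip_extent is the distance from the TCP to the fingertips, in m); z points along the fingers, y is the line along which they close (so a half turn about z gives the same grasp; the last joint's range is limited). The gripper opens to 85 mm and grips with 20 to 120 N. Pads are 22 mm wide; open, the fingers measure 114 mm over their backs; the gripper's body (76 mm by 85 mm) begins 54 mm behind the grasp point. The pads swing forward as they close: fully open they stand 13 mm farther back than shut.
Start: joints at [-1.378, 0.342, 1.524, -0, 1.275, -0.146], TCP at [0.175, -0.495, 0.256] pointing down, gripper open.
Joint ranges: [-2.53, 2.53], [-0.77, 2.02], [0.04, 2.7], [-1, 4.14], [0.28, 2.66], [-3.11, 3.11]. Speed limits (rad/s): [2.57, 2.57, 3.14, 3.14, 3.14, 3.14].

INTERFACE

Orientations are given as a unit quaternion [x, y, z, w].
In Python, from workcell import get_obs, viewer, job_done, r gives the robot as it stands.
- The arm moves only by the shell command python3 -m creep 'ROWS' [OPENING] [FORCE]. ROWS is JSON, a list of rows, each a list of 6 numbers: the shift along the tool's x, y, z in m, then the turn, a rotation vector about the tool's x, y, z in degrees. A call has 1 to 20 rows; each row shifts and turns the commanded pose from where the row before left it, along the tool's axes as they then stand; what a row does not reach is not made up. A row lasts 1/10 s, in which the tool goes at most 50 mm and 8.59 degrees, less where a joint would pass 70% of its speed; a pose out of reach is approached as far as the arm can. A call is refused whole if a number of a shift passes 0.05 or a number of a turn 8.59, either way. A call with a gripper value outside its range is refused whole. OPENING is the closure, from -1 (fully open) to 1 (shut), set as the call begins (- or left out, the last holds). The fingers move at their own pace and stop on an object; FORCE is the grip in N (left out, the last holds). Time passes only in rows, so rows that do not move let the fingers close. It gives the time, the measured TCP pose, the force, the opening and the grip force at its end, in the units of the state.
- get_obs(): the state, without advancing time (a new reading comes with each control period).
- viewer.snapshot(name): name is "scene" or "top"; returns (picture, depth): 420x560x3 uint8, red, green, blue; 420x560 float32, m along the optical axis (not along the pixel's ray), 0 where there is no reading.
- viewer.camera_info(name): a dict with "intrinsics" (3x3 intrinsics, pixels), "k1" (the pictures are not rectified: a ray, as slopes to the right and down, at radius r is drawn at 1 + k1 r^2 times it, then the intrinsics apply), "R" (3x3) and "t" (3): a world point X has camera coordinates R X + t. Camera axes: x right, y down, z forward; pixel columns grow to the right and rows downward; lengths in m; the calibration is good to about 2 mm. A picture is of the moment at which its call begins. camera_info takes no time and is no camera call.
- job_done(): hands the job in; it is judged then, once.
The state is a dict: "time": time; "joint_positions": joint angles; "joint_vel": joint speeds; "effort": joint torques, N m; "eef_pos": TCP position; "eef_rot": TCP orientation; "contact_force": force on the tool from outside, world axes, zero at the start; "ft_torque": the same for the moment, N m; "width": finger opening in m; "gripper_force": force on a finger pad.
Only numpy, scipy, OpenCV 4.12 (cv2) and the standard library are available. Lean on these libraries where they do the work, as an engineer would, in place of code of your own. Each camera call takes 0.05 s, during which the arm holds its last target. There are 200 camera calls.

## Working session

There is one attempt and no reset: what is moved stays moved. The work goes in short steps, Python scripts to look and compute and a shell command to move; the robot and the scene stay as the last step left them, time stands still between calls to the robot, and variables do not carry over. Pictures are saved under pics/ and viewed, at most 13 in all, crops included, and the job is handed in when it is done.

```bash
mkdir -p pics; cat > h.py <<'E'
import numpy as np, cv2
from workcell import get_obs, viewer, job_done, r
def snap(n,f):
    p,d=viewer.snapshot(n); cv2.imwrite('pics/'+f+'.png',p[:,:,::-1]); np.save('pics/'+f+'.npy',d); return p,d
def ray(n,u,v):
    c=viewer.camera_info(n);K=np.array(c['intrinsics']);
    a=cv2.undistortPoints(np.array([[[u,v]]],float),K,np.array([c['k1'],0,0,0.]))[0,0]
    return np.array([a[0],a[1],1]),np.array(c['R']),np.array(c['t'])
def atz(n,u,v,z):
    a,R,t=ray(n,u,v);d=R.T@a;o=-R.T@t;return o+d*(z-o[2])/d[2]
def atd(n,u,v,D):
    a,R,t=ray(n,u,v);k=D[int(round(v))-1:int(round(v))+2,int(round(u))-1:int(round(u))+2];return R.T@(a*np.median(k)-t)
E
python3 - <<'E'
from h import *
for n in('top','scene'):
    snap(n,n+'0');c=viewer.camera_info(n);print(n,-np.array(c['R']).T@c['t'],c['k1'],c['intrinsics'],np.array(c['R'])[2])
o=get_obs();print(o['eef_pos'],o['eef_rot'],o['width'],r.tip_extent,o['time'])
E
```

```text
top [ 2.56804025e-01 -1.20015340e-03  1.36951062e+00] -0.11141343211109299 [[428.65896533   0.         272.6820166 ]
 [  0.         428.65896533 199.94259534]
 [  0.           0.           1.        ]] [ 0.20067312  0.00424667 -0.97964905]
scene [-0.39118718  0.70684999  1.22125598] -0.05028155639298487 [[469.04992371   0.         282.63494904]
 [  0.         469.04992371 204.17568018]
 [  0.           0.           1.        ]] [ 0.56040956 -0.42342932 -0.71179262]
[ 0.1744494  -0.49483552  0.25572484] [ 9.85685069e-01  1.68595709e-01 -1.75163099e-05 -6.56266451e-04] 0.08530022395786588 0.025 0.1
```

View pics/top0.png

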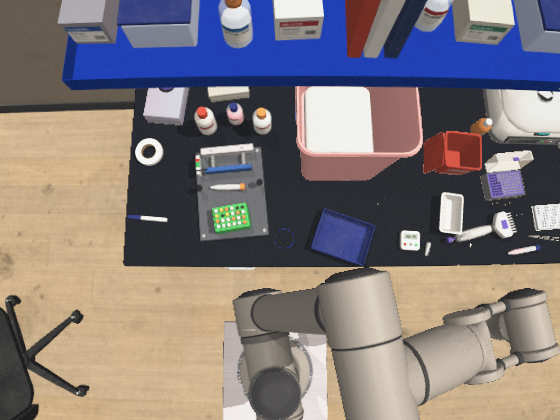

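View pics/scene0.png

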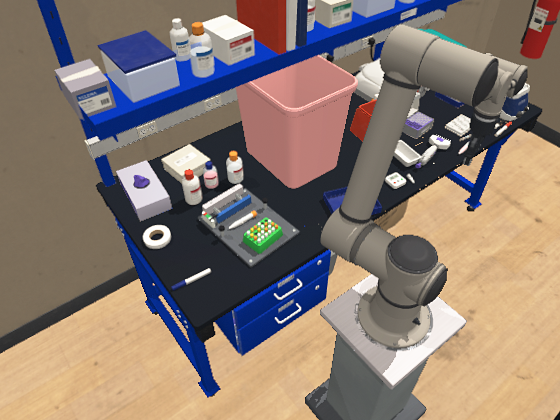

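The top view shows the dock at about (232,193), with the rack at (231,217), the tube at (228,187), the fence at (228,168), the tray at (343,236), the timer at (410,240) and the marker at (147,218). I'll enlarge the dock and tray.

```bash
python3 - <<'E'
from h import *
p=cv2.imread('pics/top0.png')
cv2.imwrite('pics/c1.png',cv2.resize(p[140:245,190:280],None,fx=5.5,fy=5.5,interpolation=cv2.INTER_CUBIC))
cv2.imwrite('pics/c2.png',cv2.resize(p[195:275,300:430],None,fx=5,fy=5,interpolation=cv2.INTER_CUBIC))
E
```

```text
(no output)
```

View pics/c1.png

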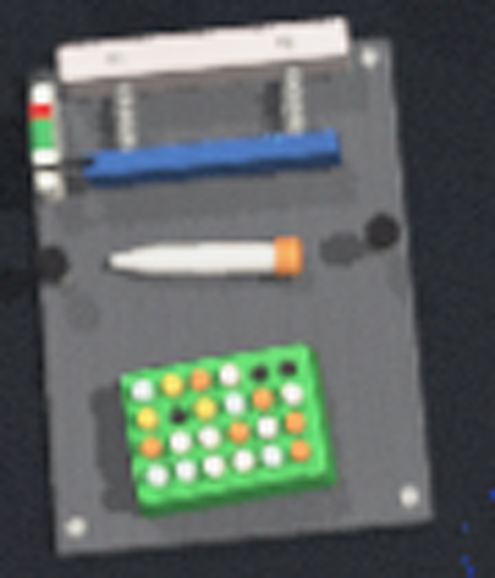

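View pics/c2.png

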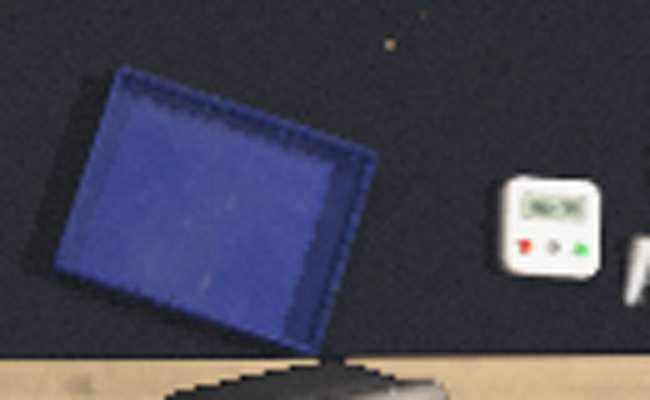

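The crop gives, in enlarged pixels:
- **Deck corners:** (30,70), (390,38), (432,520) and (57,553).
- **Rack top:** (123,375), (310,345), with the front edge about (137,495) to (332,462).
- **Tube:** tip (108,262), cap end (302,256).
- **Fence top:** about (90,157) to (338,132).
- **Tray rim:** (122,66), (377,153), (320,355) and (55,268).

```bash
python3 - <<'E'
from h import *
np.set_printoptions(precision=4,suppress=True)
c1=lambda x,y:((x+.5)/5.5-.5+190,(y+.5)/5.5-.5+140)
c2=lambda x,y:((x+.5)/5-.5+300,(y+.5)/5-.5+195)
def show(n,c,pts,z):
    P=np.array([atz('top',*c(*p),z) for p in pts]);print(n,P[:,:2].tolist() and P[:,:2].round(4).tolist(),'mean',P.mean(0)[:2],'len',np.linalg.norm(np.diff(P,axis=0),axis=1));return P
dk=show('dock',c1,[(30,70),(390,38),(432,520),(57,553)],.012)
for a,b in((3,0),(2,1)):
    d=dk[b]-dk[a];print('yaw',np.arctan2(d[1],d[0]))
for a,b in((1,0),(2,3)):
    d=dk[b]-dk[a];print('yaw',np.arctan2(-d[0],d[1]))
k=show('rack',c1,[(123,375),(310,345),(332,462),(137,495)],.048)
for a,b in((1,0),(2,3)):
    d=k[b]-k[a];print('yaw',np.arctan2(-d[0],d[1]))
f=show('fence',c1,[(90,157),(338,130)],.048);d=f[0]-f[1];print('yaw',np.arctan2(-d[0],d[1]))
t=show('tube',c1,[(108,262),(302,256)],.0225);d=t[0]-t[1];print('yaw',np.arctan2(-d[0],d[1]))
y=show('tray',c2,[(122,66),(377,153),(320,355),(55,268)],.03);d=y[0]-y[1];print('yaw',np.arctan2(-d[0],d[1]))
D=np.load('pics/top0.npy')
for n,c,p in(('dk',c1,(200,315)),('dk2',c1,(380,315)),('rack',c1,(320,420)),('tube',c1,(205,258)),('fence',c1,(215,160)),('tray',c2,(215,210)),('rim',c2,(122,66))):print(n,atd('top',*c(*p),D))
E
```

```text
dock [[0.6973, 0.2628], [0.7163, 0.0449], [0.4238, 0.0193], [0.4047, 0.2367]] mean [0.5605 0.1409] len [0.2188 0.2936 0.2182]
yaw 0.08895166803027017
yaw 0.08713694994606144
yaw 0.08688245334435087
yaw 0.08771000215586905
rack [[0.5029, 0.1955], [0.5201, 0.0886], [0.4525, 0.0754], [0.4338, 0.1858]] mean [0.4773 0.1363] len [0.1083 0.0689 0.1119]
yaw 0.15979214735323263
yaw 0.1682226350455086
fence [[0.6322, 0.2185], [0.6479, 0.0737]] mean [0.6401 0.1461] len [0.1456]
yaw 0.10777280511662404
tube [[0.5753, 0.21], [0.5785, 0.0956]] mean [0.5769 0.1528] len [0.1144]
yaw 0.028210517444269282
tray [[0.5053, -0.1586], [0.4486, -0.3196], [0.3218, -0.2781], [0.377, -0.1136]] mean [ 0.4132 -0.2175] len [0.1706 0.1334 0.1735]
yaw -0.33822368811549103
dk [0.5451 0.156  0.0136]
dk2 [0.5446 0.0499 0.0146]
rack [0.4774 0.0828 0.0432]
tube [0.5754 0.1518 0.0314]
fence [0.6317 0.1459 0.042 ]
tray [ 0.416  -0.2191  0.0044]
rim [ 0.5061 -0.1591  0.0254]
```

```bash
python3 -m creep '[[0,0,0,0,0,-8],[0,0,0,0,0,-8],[0,0,0,0,0,-8],[0,0,0,0,0,-8],[0,0,0,0,0,-8],[0,0,0,0,0,-8],[0,0,0,0,0,-8],[0,0,0,0,0,-8],[0,0,0,0,0,-8]]' 0 40
python3 -m creep '[[0.015,0.01,0,0,0,0],[0.025,0.018,0,0,0,0],[0.025,0.018,0,0,0,0],[0.025,0.018,0,0,0,0],[0.025,0.018,0,0,0,0],[0.025,0.018,0,0,0,0],[0.025,0.018,0,0,0,0],[0.025,0.018,0,0,0,0],[0.025,0.018,0,0,0,0],[0.025,0.018,0,0,0,0],[0.025,0.018,0,0,0,0],[0.025,0.015,0,0,0,0],[0.025,0.015,0,0,0,0],[0.025,0.01,0,0,0,0],[0.02,0,0,0,0,0],[0,0,0,0,0,0],[0,0,0,0,0,0]]'
python3 - <<'E'
from h import *
o=get_obs();print(o['joint_positions'],o['eef_pos'],o['eef_rot'],o['contact_force'],o['time'])
m=None
p,d=snap('top','x');g=cv2.inRange(cv2.cvtColor(p,cv2.COLOR_RGB2HSV),(45,90,60),(75,255,255));g[:195]=0;g[245:]=0;g[:,:200]=0;g[:,280:]=0
c=np.argwhere(g)[:,::-1].astype(np.float32);print(len(c),cv2.minAreaRect(c))
b=cv2.boxPoints(cv2.minAreaRect(c));print([atz('top',*q,.045)[:2].round(4) for q in b])
E
```

```text
time: 1.0
eef_pos: [0.1745, -0.4949, 0.2559]
eef_rot: [0.696, 0.718, 0.0, -0.0]
contact_force: [-0.6, 0.6, -0.8]
width: 0.0428
gripper_force: 0.0
time: 2.7
eef_pos: [0.3953, -0.1291, 0.2563]
eef_rot: [0.698, 0.716, -0.0, 0.0]
contact_force: [0.4, 0.3, 0.4]
width: 0.0428
gripper_force: 0.0
[-5.00125632e-01  1.40671752e-01  1.79621842e+00 -3.11594093e-04
  1.20459807e+00 -5.24347007e-01] [ 0.39532992 -0.12906655  0.25629547] [ 6.98451661e-01  7.15657218e-01 -1.25991909e-04  8.95161085e-05] [0.43884821 0.31913156 0.44579624] 2.7
621 ((230.95944213867188, 217.75674438476562), (26.468236923217773, 36.16777801513672), 80.53767395019531)
[array([0.5037, 0.1992]), array([0.5226, 0.0867]), array([0.4396, 0.0723]), array([0.421 , 0.1834])]
```

```bash
python3 -m creep '[[0.02,0,0,0,0,0],[0.03,0.001,0,0,0,0],[0.03,0.001,0,0,0,0],[0.03,0.001,0,0,0,0],[0.035,0.001,0,0,0,0],[0.02,0.025,0,0,0,0],[0.02,0.03,0,0,0,0],[0.02,0.03,0,0,0,0],[0.02,0.03,0,0,0,0],[0.02,0.03,0,0,0,0],[0.02,0.025,0,0,0,0],[0.012,0.015,0.02,0,0,0],[0,0,0.03,0,0,0],[0,0,0.03,0,0,0],[0,0,0.03,0,0,0],[0,0,0.02,0,0,0],[0,0,0,0,0,0],[0,0,0,0,0,0]]'
python3 - <<'E'
from h import *
p,d=snap('scene','s1')
cv2.imwrite('pics/s1c.png',cv2.resize(p[150:290,180:340,::-1],None,fx=4,fy=4,interpolation=cv2.INTER_CUBIC))
E
```

```text
time: 4.55
eef_pos: [0.5782, 0.1512, 0.1265]
eef_rot: [0.699, 0.715, -0.0, 0.0]
contact_force: [0.2, 0.1, 0.8]
width: 0.0428
gripper_force: 0.0
```

View pics/s1c.png

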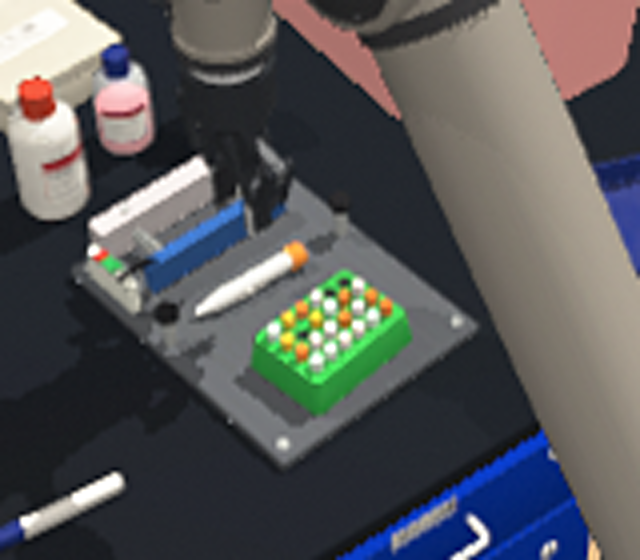

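The scene crop shows the gripper hovering above the tube. The tube's tip is at crop (197,313) and its cap end at (305,253). I'll cross-check the tube position with this camera.

```bash
python3 - <<'E'
from h import *
c=lambda x,y:((x+.5)/4-.5+180,(y+.5)/4-.5+150)
P=[atz('scene',*c(*p),.0225) for p in((197,313),(306,253))];print(P,np.mean(P,0),np.arctan2(-(P[0]-P[1])[0],(P[0]-P[1])[1]))
E
```

```text
[array([0.57467811, 0.20868958, 0.0225    ]), array([0.57558521, 0.09391601, 0.0225    ])] [0.57513166 0.1513028  0.0225    ] 0.00790323149127069
```

```bash
python3 -m creep '[[0,-0.002,0.02,0,0,0],[0,0,0.02,0,0,0],[0,0,0.018,0,0,0],[0,0,0.012,0,0,0],[0,0,0.01,0,0,0],[0,0,0.005,0,0,0],[0,0,0,0,0,0],[0,0,0,0,0,0]]'
python3 -m creep '[[0,0,0,0,0,0],[0,0,0,0,0,0],[0,0,0,0,0,0],[0,0,0,0,0,0],[0,0,0,0,0,0],[0,0,0,0,0,0]]' 1 40
```

```text
time: 5.4
eef_pos: [0.5762, 0.152, 0.0419]
eef_rot: [0.698, 0.716, 0.0, 0.0]
contact_force: [-0.8, 0.2, 0.6]
width: 0.0427
gripper_force: 0.0
time: 6.0
eef_pos: [0.5761, 0.1519, 0.042]
eef_rot: [0.698, 0.716, 0.0, 0.0]
contact_force: [-0.6, -1.0, 6.3]
width: 0.0147
gripper_force: 41.2
```

```bash
python3 -m creep '[[0,0,-0.003,0,0,0],[0,0,-0.006,0,0,0],[0,0,-0.01,0,0,0],[0,0,-0.015,0,0,0],[0,0,-0.02,0,0,0],[0,0,-0.025,0,0,0],[0,0,-0.025,0,0,0],[0,0,-0.02,0,0,0],[0,0,0,0,0,0],[0,0,0,0,0,0]]'
python3 - <<'E'
from h import *
p,d=snap('scene','s2')
cv2.imwrite('pics/s2c.png',cv2.resize(p[120:290,180:340,::-1],None,fx=3.5,fy=3.5,interpolation=cv2.INTER_CUBIC))
E
```

```text
time: 7.0
eef_pos: [0.5756, 0.1519, 0.1655]
eef_rot: [0.698, 0.716, 0.0, 0.0]
contact_force: [-0.6, -0.8, -1.1]
width: 0.0147
gripper_force: 40.6
```

View pics/s2c.png

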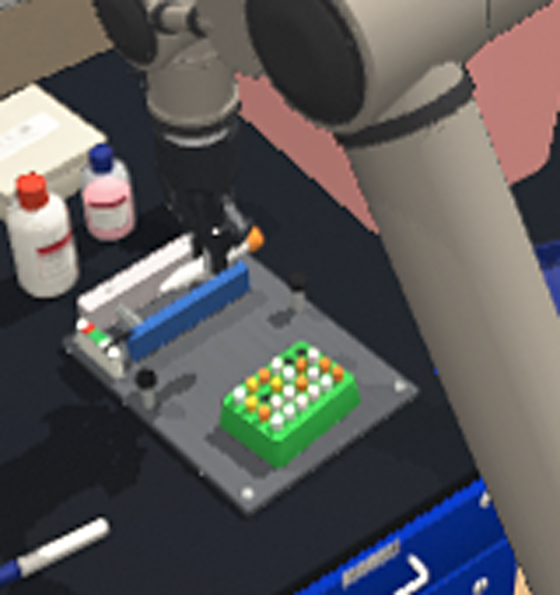

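The tube is held level, with its cap at crop (255,238). I'll carry it round in front of the bin to the tray.

```bash
python3 -m creep '[[-0.01,-0.014,0,0,0,0],[-0.02,-0.028,0,0,0,0],[-0.02,-0.028,0,0,0,0],[-0.02,-0.028,0,0,0,0],[-0.02,-0.028,0,0,0,0],[-0.02,-0.028,0,0,0,0],[-0.02,-0.025,0,0,0,0],[-0.025,0,0,0,0,0],[-0.03,0.001,0,0,0,0],[-0.03,0.001,0,0,0,0],[-0.03,0.001,0,0,0,0],[-0.03,0.001,0,0,0,0],[-0.03,0.001,0,0,0,0],[-0.03,0.001,0,0,0,0],[-0.02,0.001,0,0,0,0],[-0.01,0,0,0,0,0],[0,0,0,0,0,0],[0,0,0,0,0,0]]'
python3 -m creep '[[0,0,0,0,0,4],[0,0,0,0,0,6],[0,0,0,0,0,6],[0,0,0,0,0,5],[0,0,0,0,0,0],[0,0,0,0,0,0]]'
```

```text
time: 8.85
eef_pos: [0.4123, -0.2163, 0.1647]
eef_rot: [0.698, 0.716, -0.0, -0.001]
contact_force: [-0.5, -0.5, -0.5]
width: 0.0147
gripper_force: 40.6
time: 9.45
eef_pos: [0.4127, -0.2163, 0.1653]
eef_rot: [0.816, 0.578, -0.0, -0.0]
contact_force: [0.7, -0.4, 0.3]
width: 0.0153
gripper_force: 40.5
```

```bash
python3 -m creep '[[0,0,0.015,0,0,0],[0,0,0.025,0,0,0],[0,0,0.025,0,0,0],[0,0,0.025,0,0,0],[0,0,0.015,0,0,0],[0,0,0.01,0,0,0],[0,0,0.006,0,0,0],[0,0,0.005,0,0,0],[0,0,0,0,0,0],[0,0,0.002,0,0,0],[0,0,0,0,0,0],[0,0,0,0,0,0]]'
```

```text
time: 10.65
eef_pos: [0.4129, -0.2174, 0.0376]
eef_rot: [0.817, 0.577, 0.0, 0.0]
contact_force: [-0.5, 0.2, -0.7]
width: 0.0148
gripper_force: 40.5
```

```bash
python3 -m creep '[[0,0,0.002,0,0,0],[0,0,0,0,0,0],[0,0,0.002,0,0,0],[0,0,0,0,0,0],[0,0,0.001,0,0,0],[0,0,0,0,0,0]]'
```

```text
time: 11.25
eef_pos: [0.4127, -0.2172, 0.0329]
eef_rot: [0.817, 0.577, -0.0, 0.0]
contact_force: [-2.4, 0.5, 7.8]
width: 0.0149
gripper_force: 41.7
```

```bash
python3 -m creep '[[0,0,0,0,0,0],[0,0,0,0,0,0],[0,0,0,0,0,0],[0,0,0,0,0,0],[0,0,0,0,0,0]]' 0.1 40
python3 -m creep '[[0,0,-0.01,0,0,0],[0,0,-0.015,0,0,0],[0,0,-0.02,0,0,0],[0,0,-0.03,0,0,0],[0,0,-0.03,0,0,0],[0,0,-0.02,0,0,0],[0,0,0,0,0,0]]'
python3 - <<'E'
from h import *
p,d=snap('scene','s3');p2,d=snap('top','t3')
a=cv2.resize(p[150:270,270:400,::-1],None,fx=3,fy=3);b=cv2.resize(p2[195:275,300:430,::-1],None,fx=3,fy=4.5)
b=cv2.resize(p2[160:280,280:410,::-1],None,fx=3,fy=3);cv2.imwrite('pics/s3c.png',np.hstack([a,b]))
E
```

```text
time: 11.75
eef_pos: [0.4127, -0.2172, 0.0322]
eef_rot: [0.817, 0.577, -0.0, -0.0]
contact_force: [-0.5, -0.1, 0.5]
width: 0.0386
gripper_force: 0.0
time: 12.45
eef_pos: [0.414, -0.2181, 0.1606]
eef_rot: [0.817, 0.577, 0.001, 0.003]
contact_force: [-0.0, 0.2, -1.1]
width: 0.0385
gripper_force: 0.0
```

View pics/s3c.png

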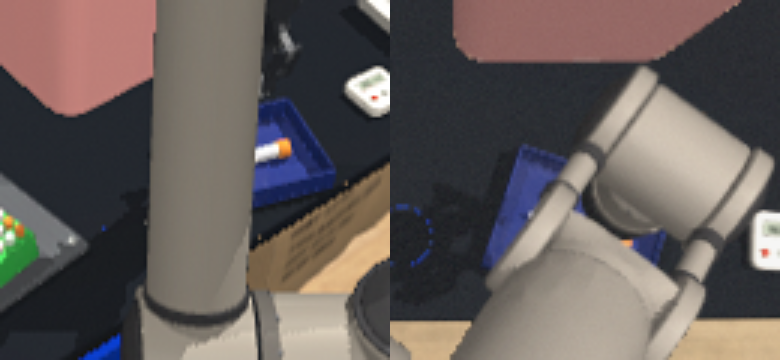

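The tube lies in the tray, cap at left crop (285,148), and the timer is untouched. Next I'll shut the fingers, turn them to the dock axes and go behind the rack.

```bash
python3 -m creep '[[0,0,0,0,0,5.4],[0,0,0,0,0,8],[0,0,0,0,0,8],[0,0,0,0,0,8],[0,0,0,0,0,8],[0,0,0,0,0,8],[0,0,0,0,0,8],[0,0,0,0,0,7],[0,0,0,0,0,5],[0,0,0,0,0,0]]' 1 40
python3 -m creep '[[0,-0.015,0,0,0,0],[0,-0.028,0,0,0,0],[0,-0.03,0,0,0,0],[0,-0.03,0,0,0,0],[0,-0.03,0,0,0,0],[0,-0.03,0,0,0,0],[0,-0.03,0,0,0,0],[0,-0.03,0,0,0,0],[0,-0.03,0,0,0,0],[0,-0.03,0,0,0,0],[0,-0.03,0,0,0,0],[0,-0.02,0,0,0,0],[0,-0.01,0,0,0,0],[0,0,0,0,0,0],[0,0,0,0,0,0]]'
python3 - <<'E'
from h import *
o=get_obs();e=o['eef_pos'];q=o['eef_rot'];w=.0877;d=e[:2]-[.5431,.1394]
print('dock xy',d@[np.cos(w),np.sin(w)],d@[-np.sin(w),np.cos(w)],'z',e[2],'yaw',2*np.arctan2(q[1],q[0]),o['joint_positions'].round(2) if hasattr(o['joint_positions'],'round') else o['joint_positions'],o['contact_force'],o['width'])
E
```

```text
time: 13.55
eef_pos: [0.4121, -0.2168, 0.1562]
eef_rot: [0.999, 0.043, -0.001, -0.001]
contact_force: [0.1, 0.5, -0.3]
width: -0.0003
gripper_force: 0.0
time: 15.05
eef_pos: [0.3825, 0.1242, 0.1571]
eef_rot: [0.999, 0.044, -0.0, 0.0]
contact_force: [0.7, 0.3, -0.3]
width: 0.0
gripper_force: 0.0
dock xy -0.16132132552286682 -0.001061797036884065 z 0.15712154074160248 yaw 0.08852814682783854 [ 0.12  0.24  1.98 -0.    0.92  1.61] [ 0.73912368  0.34490289 -0.31112437] 3.869853967036727e-05
```

```bash
python3 -m creep '[[0,-0.002,0.015,0,0,0],[0,0,0.03,0,0,0],[0,0,0.03,0,0,0],[0,0,0.02,0,0,0],[0,0,0.012,0,0,0],[0,0,0.007,0,0,0],[0,0,0,0,0,0],[0,0,0,0,0,0]]'
python3 -m creep '[[0.006,0,0,0,0,0],[0.008,0,0,0,0,0],[0.008,0,0,0,0,0],[0.004,0,0,0,0,0],[0.004,0,0,0,0,0],[0.004,0,0,0,0,0],[0.004,0,0,0,0,0],[0.004,0,0,0,0,0],[0.004,0,0,0,0,0],[0.004,0,0,0,0,0],[0.004,0,0,0,0,0],[0,0,0,0,0,0]]'
python3 - <<'E'
from h import *
p,d=snap('scene','s4');p2,d=snap('top','t4')
a=cv2.resize(p[160:280,180:310,::-1],None,fx=3,fy=3);b=cv2.resize(p2[140:260,180:310,::-1],None,fx=3,fy=3);cv2.imwrite('pics/s4c.png',np.hstack([a,b]))
E
```

```text
time: 15.85
eef_pos: [0.383, 0.1261, 0.0436]
eef_rot: [0.999, 0.043, 0.0, 0.0]
contact_force: [0.1, 0.7, 0.7]
width: -0.0001
gripper_force: 0.0
time: 17.05
eef_pos: [0.4372, 0.1312, 0.0433]
eef_rot: [0.999, 0.044, 0.001, 0.0]
contact_force: [0.4, -0.5, -0.2]
width: 0.0002
gripper_force: 0.0
```

View pics/s4c.png

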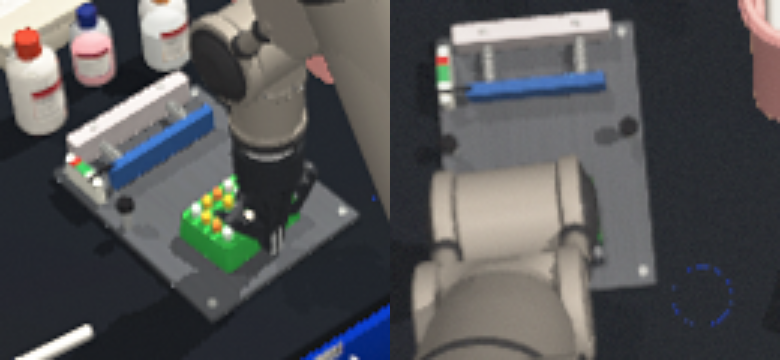

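Fingers are at the rack's back face, with finger base at left crop (275,245), and the fence is at rest. Now I'll push on.

```bash
python3 -m creep '[[0.003,0,0,0,0,0],[0.005,0,0,0,0,0],[0.005,0,0,0,0,0],[0.005,0,0,0,0,0],[0.005,0,0,0,0,0],[0.005,0,0,0,0,0],[0.005,0,0,0,0,0],[0.005,0,0,0,0,0],[0.005,0,0,0,0,0],[0.005,0,0,0,0,0],[0.005,0,0,0,0,0],[0.005,0,0,0,0,0],[0.005,0,0,0,0,0],[0.005,0,0,0,0,0],[0.005,0,0,0,0,0],[0.003,0,0,0,0,0],[0.003,0,0,0,0,0],[0,0,0,0,0,0]]'
python3 -m creep '[[0.003,0,0,0,0,0],[0.003,0,0,0,0,0],[0.003,0,0,0,0,0],[0.003,0,0,0,0,0],[0.003,0,0,0,0,0],[0,0,0,0,0,0],[0,0,0,0,0,0]]'
```

```text
time: 18.95
eef_pos: [0.5156, 0.1381, 0.0433]
eef_rot: [0.999, 0.044, 0.0, 0.0]
contact_force: [-0.2, -0.7, 0.6]
width: 0.0001
gripper_force: 0.0
time: 19.65
eef_pos: [0.5303, 0.1394, 0.0433]
eef_rot: [0.999, 0.044, 0.0, 0.0]
contact_force: [-0.0, -0.3, 0.1]
width: 0.0
gripper_force: 0.0
```

```bash
python3 - <<'E'
from h import *
p,d=snap('scene','s5');p2,d=snap('top','t5')
a=cv2.resize(p[160:280,180:310,::-1],None,fx=3,fy=3);b=cv2.resize(p2[140:260,180:310,::-1],None,fx=3,fy=3);cv2.imwrite('pics/s5c.png',np.hstack([a,b]))
E
```

```text
(no output)
```

View pics/s5c.png

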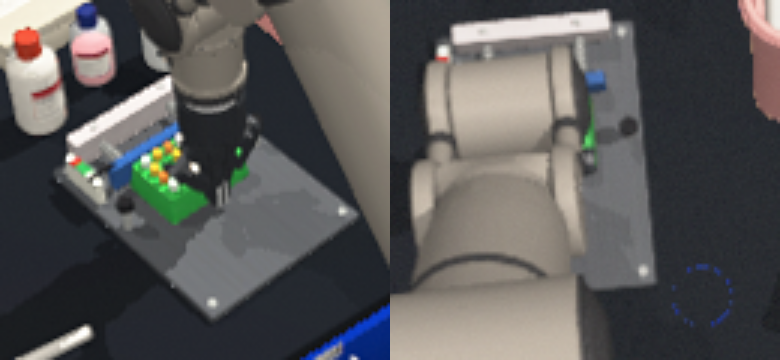

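The rack is close to the fence, with its front at left crop (150,170), and the pointer is still at rest. I'll continue in small steps and watch the force.

```bash
python3 -m creep '[[0.002,0,0,0,0,0],[0.002,0,0,0,0,0],[0.002,0,0,0,0,0],[0.002,0,0,0,0,0],[0,0,0,0,0,0],[0,0,0,0,0,0]]'
python3 -m creep '[[0.002,0,0,0,0,0],[0.002,0,0,0,0,0],[0.002,0,0,0,0,0],[0.002,0,0,0,0,0],[0,0,0,0,0,0],[0,0,0,0,0,0]]'
```

```text
time: 20.35
eef_pos: [0.5378, 0.1401, 0.0432]
eef_rot: [0.999, 0.044, -0.0, 0.0]
contact_force: [-2.5, 1.0, 1.5]
width: -0.0001
gripper_force: 1.4
time: 20.95
eef_pos: [0.545, 0.1408, 0.0431]
eef_rot: [0.999, 0.044, -0.001, 0.0]
contact_force: [-6.3, 0.9, 2.8]
width: -0.0001
gripper_force: 3.3
```

```bash
python3 -m creep '[[0.002,0,0,0,0,0],[0.002,0,0,0,0,0],[0.002,0,0,0,0,0],[0.001,0,0,0,0,0],[0,0,0,0,0,0],[0,0,0,0,0,0],[0,0,0,0,0,0]]'
python3 - <<'E'
from h import *
p,d=snap('scene','s6');p2,d=snap('top','t6')
a=cv2.resize(p[195:255,190:270,::-1],None,fx=5,fy=5,interpolation=cv2.INTER_CUBIC);b=cv2.resize(p2[140:200,190:270,::-1],None,fx=5,fy=5,interpolation=cv2.INTER_CUBIC);cv2.imwrite('pics/s6c.png',np.hstack([a,b]))
E
```

```text
time: 21.65
eef_pos: [0.5507, 0.1413, 0.0429]
eef_rot: [0.999, 0.044, -0.003, 0.0]
contact_force: [-10.1, 0.6, 6.4]
width: 0.0001
gripper_force: 5.3
```

View pics/s6c.png

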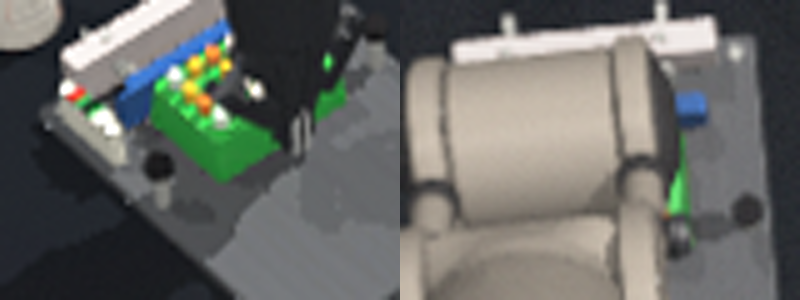

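The rack sits against the fence and the pointer is on the green, at left crop about (85,103). The 6 N upward is friction from the tool sagging, so I'll ease that with a small lift and add 3 mm.

```bash
python3 -m creep '[[0.001,0,-0.0003,0,0,0],[0.001,0,-0.0003,0,0,0],[0.001,0,-0.0003,0,0,0],[0,0,0,0,0,0],[0,0,0,0,0,0],[0,0,0,0,0,0]]'
python3 - <<'E'
from h import *
o=get_obs();print(o['joint_positions'],o['eef_pos'],o['eef_rot'],o['contact_force'],o['ft_torque'])
p,D=snap('scene','s7')
# heights over rack's visible green & caps
h=cv2.cvtColor(p,cv2.COLOR_RGB2HSV);g=cv2.inRange(h,(45,120,60),(75,255,255))
P=np.array([atd('scene',u,v,D) for v,u in np.argwhere(g[200:260,205:260])+[200,205]]);w=.0877
Q=np.c_[(P[:,:2]-[.5431,.1394])@np.array([[np.cos(w),-np.sin(w)],[np.sin(w),np.cos(w)]]),P[:,2]]
s=Q[(Q[:,2]>.018)&(Q[:,2]<.04)&(Q[:,1]>.045)]
print(len(Q),len(s),Q.min(0),Q.max(0));print('side face: yaw',np.polyfit(s[:,0],s[:,1],1))
b=g;c=P
cv2.imwrite('pics/s7c.png',cv2.resize(p[195:255,190:270,::-1],None,fx=9,fy=9,interpolation=cv2.INTER_CUBIC))
E
```

```text
time: 22.35
eef_pos: [0.5529, 0.1415, 0.0431]
eef_rot: [0.999, 0.044, -0.004, 0.0]
contact_force: [-10.8, -0.8, 2.4]
width: 0.0
gripper_force: 5.3
[1.16275714e-01 6.72571357e-01 1.62631876e+00 1.98557553e-05
 8.50138166e-01 1.59934730e+00] [0.55294076 0.14150863 0.0430552 ] [ 9.99031584e-01  4.38414327e-02 -3.70860152e-03  2.61567965e-04] [-10.832574    -0.83280291   2.4003686 ] [-0.03293384  1.75089025 -0.04237019]
309 80 [-0.00125963 -0.06165628  0.01247952] [0.11988191 0.10382361 0.10834923]
side face: yaw [0.09707639 0.0525387 ]
```

View pics/s7c.png

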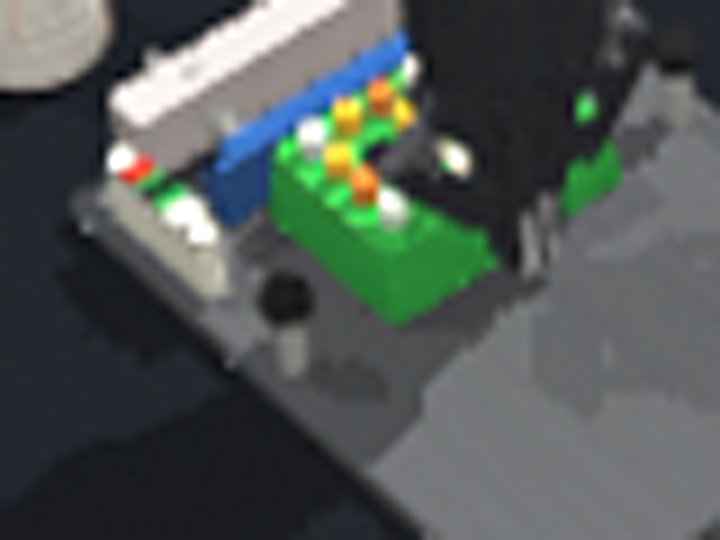

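The pointer sits mid-green at crop (170,195), and the rack's front face is along the fence. I'll check squareness from the rack's bottom edges, (272,228) to (400,325) to (575,215).

```bash
python3 - <<'E'
from h import *
c=lambda x,y:((x+.5)/9-.5+190,(y+.5)/9-.5+195);w=.0877
def L(n,a,b,z):
    P=[atz('scene',*c(*q),z)[:2]-[.5431,.1394] for q in(a,b)];P=[np.array([q@[np.cos(w),np.sin(w)],q@[-np.sin(w),np.cos(w)]]) for q in P];d=P[1]-P[0];print(n,P,d,'rel',np.arctan2(d[1],d[0]))
L('side bottom',(400,325),(272,228),.012)
L('back bottom',(400,325),(575,215),.012)
L('back top',(400,250) ,(497,240),.048)
L('side top',(400,262),(275,165),.048)
L('fence top far/near',(218,163),(405,40),.048)
L('deck edge',(370,468),(85,222),.012)
p=cv2.imread('pics/s7.png');g=cv2.inRange(cv2.cvtColor(p,cv2.COLOR_BGR2HSV),(45,120,40),(75,255,255))[195:255,215:262]
# lowest green pixel per column -> bottom outline
cols=[(u+215,np.max(np.nonzero(g[:,u])[0])+195.5) for u in range(47) if g[:,u].any()]
P=np.array([atz('scene',*q,.012)[:2]-[.5431,.1394] for q in cols])@np.array([[np.cos(w),-np.sin(w)],[np.sin(w),np.cos(w)]])
print(np.c_[np.array(cols),P*1e3].round(1)[::2])
E
```

```text
side bottom [array([0.02343735, 0.05610017]), array([0.09703902, 0.0616071 ])] [0.07360167 0.00550693] rel 0.0746815910377045
back bottom [array([0.02343735, 0.05610017]), array([ 0.02205954, -0.02985437])] [-0.00137781 -0.08595454] rel -1.5868244218936076
back top [array([0.02611492, 0.05033586]), array([0.00527654, 0.02021461])] [-0.02083838 -0.03012125] rel -2.176008999380951
side top [array([0.02131161, 0.05412555]), array([0.09353696, 0.05825654])] [0.07222536 0.00413099] rel 0.05713364314717973
fence top far/near [array([0.10929499, 0.07376349]), array([ 0.11324409, -0.02089249])] [ 0.0039491  -0.09465598] rel -1.5290999487207917
deck edge [array([-0.02449526,  0.1080703 ]), array([0.14935224, 0.11362744])] [0.1738475  0.00555714] rel 0.03195473045052306
[[220.  219.5  98.   59.9]
 [222.  220.5  89.4  57.6]
 [224.  222.5  77.1  58.2]
 [226.  224.5  64.8  58.9]
 [228.  226.5  52.7  59.5]
 [230.  228.5  40.6  60.1]
 [232.  229.5  32.3  57.9]
 [234.  230.5  24.   55.6]
 [236.  229.5  23.   47.7]
 [238.  228.5  21.9  39.8]
 [240.  226.5  24.5  28.9]
 [242.  225.5  23.4  20.8]
 [244.  224.5  22.3  12.8]
 [253.  218.5  22.9 -28.5]
 [255.  216.5  25.5 -39.9]
 [257.  215.5  24.4 -48.2]]
```

The back edge lies at dock x of about 23 mm along its whole length, so the rack is square, and the fence is pushed about 20 mm. Now I'll hold.

```bash
Z='[0,0,0,0,0,0]'; python3 -m creep '[[0,0,0,0,0,0],[0,0,0,0,0,0],[0,0,0,0,0,0],[0,0,0,0,0,0],[0,0,0,0,0,0],[0,0,0,0,0,0],[0,0,0,0,0,0],[0,0,0,0,0,0],[0,0,0,0,0,0],[0,0,0,0,0,0],[0,0,0,0,0,0],[0,0,0,0,0,0],[0,0,0,0,0,0],[0,0,0,0,0,0],[0,0,0,0,0,0],[0,0,0,0,0,0],[0,0,0,0,0,0],[0,0,0,0,0,0],[0,0,0,0,0,0],[0,0,0,0,0,0]]'
python3 -m creep '[[0,0,0,0,0,0],[0,0,0,0,0,0],[0,0,0,0,0,0],[0,0,0,0,0,0],[0,0,0,0,0,0],[0,0,0,0,0,0],[0,0,0,0,0,0],[0,0,0,0,0,0],[0,0,0,0,0,0],[0,0,0,0,0,0]]'
python3 -c "
from workcell import get_obs,job_done
f=get_obs()['contact_force'];print(f)
if -14<f[0]<-7: print(job_done())"
```

```text
time: 24.4
eef_pos: [0.553, 0.1415, 0.0431]
eef_rot: [0.999, 0.044, -0.004, 0.0]
contact_force: [-10.9, 0.4, 2.5]
width: -0.0003
gripper_force: 5.3
time: 25.4
eef_pos: [0.5529, 0.1415, 0.043]
eef_rot: [0.999, 0.044, -0.004, 0.0]
contact_force: [-10.6, -0.1, 1.5]
width: 0.0002
gripper_force: 5.3
[-10.61851601  -0.05802326   1.46534943]
the job is handed in; nothing more can be done
None
```

The tube lies in the blue tray, and the rack is pressed square (to about 0.02 rad) against the fence at about 10.6 N. It had been held 3 s when I handed the job in, still pressing, at 25.4 s on the robot's clock.

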